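# Raise the slipped board-stand post level with its mate and hold it

## Robot

A 6-joint arm with a two-finger parallel gripper is mounted at the origin on the work surface. World frame = base frame: x ahead of the robot, y to its left, z up, the work surface at z = 0. Lengths are in m, angles in rad, forces in N, time in s.
With the tool pointing down it reaches from about 0.275 to 0.975 m from the base axis. Payload 8.4 kg.
Tool frame: the origin (TCP) lies midway between the tips of the shut fingers; the grasp point (between the pads) lies 19 mm behind it (ctrl.pinch_z is the distance from the TCP to the grasp point, in m); z points along the fingers, y is the line along which they close (so a half turn about z gives the same grasp; the last joint's range is limited). The gripper opens to 92 mm and grips with 3 to 60 N. Pads are 20 mm wide; open, the fingers measure 128 mm over their backs; the gripper's body (75 mm by 189 mm) begins 69 mm behind the grasp point.
Start: joints at [1.298, 0.353, 1.633, -0, 1.155, -0.002], TCP at [0.167, 0.602, 0.215] pointing down, gripper open.
Joint ranges: [-2.63, 2.63], [-0.92, 2.1], [0.06, 2.66], [-1.3, 4.44], [0, 2.69], [-3.02, 3.02]. Speed limits (rad/s): [2.22, 2.22, 2.79, 3.14, 3.14, 3.14].

## Interface

Orientations are given as a unit quaternion [w, x, y, z].
In Python, from station import ctrl gives the robot as it stands.
- The arm moves only by the shell command python3 -m handwheel 'ROWS' [FORCE]. ROWS is JSON, one flat list of numbers, 7 for each row, row after row: the turn, a rotation vector about the tool's x, y, z in rad, then the shift along the tool's x, y, z in units of 40 mm (1.0 is 40 mm), then the opening, from -1 (shut) to 1 (fully open), so that 0 is half open. A call has exactly 8 rows; each row shifts and turns the commanded pose from where the row before left it, along the tool's axes as they then stand; what a row does not reach is not made up. A row lasts 1/12 s, in which the tool goes at most 41.7 mm and 7.16 degrees, less where a joint would pass 70% of its speed; a pose out of reach is approached as far as the arm can. A call is refused whole if a number of a shift passes 1 or a number of a turn 0.125, either way. A call with a gripper value outside its range is refused whole. The fingers move at their own pace and stop on an object; FORCE is the grip in N (left out, the last holds). Time passes only in rows, so rows that do not move let the fingers close, or fill a call up. It gives the time, the measured TCP pose, the force, the opening and the grip force at its end, in the units of the state.
- ctrl.observe(): the state, without advancing time (a new reading comes with each control period).
- ctrl.snapshot(name): name is "scene" or "top"; returns (picture, depth): 420x560x3 uint8, blue, green, red; 420x560 float32, m along the optical axis (not along the pixel's ray), 0 where there is no reading.
- ctrl.get_calibration(name): a dict with "fx", "fy", "cx", "cy" (pixels), "position" and "rotation" of the camera in the world. Camera axes: x right, y up, looking along -z (the intrinsics and any distortion apply to the point x, -y, -z); pixel columns grow to the right and rows downward; lengths in m; the calibration is good to about 2 mm. A picture is of the moment at which its call begins. get_calibration takes no time and is no camera call.
- ctrl.sign_off(): hands the job in; it is judged then, once.
The state is a dict: "time": time; "joints": joint angles; "joint_velocities": joint speeds; "joint_efforts": joint torques, N m; "tool_pos": TCP position; "orientation": TCP orientation; "ft_force": force on the tool from outside, world axes, zero at the start; "ft_torque": the same for the moment, N m; "opening": finger opening in m; "gripper_force": force on a finger pad.
Only numpy, scipy, OpenCV 4.12 (cv2) and the standard library are available. Lean on these libraries where they do the work, as an engineer would, in place of code of your own. Each camera call takes 0.05 s, during which the arm holds its last target. There are 200 camera calls.

## Task

The two board stands on the bench are to carry a plank level, but one has a slack clamp and its post has dropped to the bottom of its tube. Take that post by its wooden crossbar and draw it straight up, without binding it in the tube or pulling it out, until its crossbar is level with the other stand's crossbar. Finish while still holding it there, steady, so that I can tighten the clamp; keep off the other stand and leave everything else on the bench where it is.

Things in the scene. Friction and masses are not known exactly. Their poses are not given: they have to be found in the camera images.
- post_a: square post 20 x 20 x 180 sliding in the tube of stand_a, on top a wooden crossbar 100 (along x) x 32 (along y) x 22 thick. Origin: centre of the post's foot; z runs up the post; the crossbar spans z 184 to 206 and is centred on the post. Stands at either side of the bench. 0.3 to 0.6 kg
- post_b: square post 20 x 20 x 180 sliding in the tube of stand_b, on top a wooden crossbar 100 (along x) x 32 (along y) x 22 thick. Origin: centre of the post's foot; z runs up the post; the crossbar spans z 184 to 206 and is centred on the post. Same make as post_a
- bar_a (a point): centre of the top face of post_a's crossbar, on the post's axis, 206 above its foot; axes as the post's. The lower of the two crossbars is the slipped one: its post is loose (0.8 clearance each side, only its weight holds it down), its foot 8 above the bench
- bar_b (a point): the same point of post_b's crossbar. The higher post is clamped fast, its crossbar 45 to 95 above the slipped one
- stand_a: board stand bolted to the bench: base plate 110 x 110 x 8, on it an upright square tube 30 x 30 with a 21.6 square bore open at the top, mouth 160 above the bench in a 42 x 42 collar with a black star knob on its +x side (to 60 mm from the axis). Origin: centre of the base's underside, on the bore's axis; z up. Fixed
- stand_b: board stand bolted to the bench: base plate 110 x 110 x 8, on it an upright square tube 30 x 30 with a 21.6 square bore open at the top, mouth 160 above the bench in a 42 x 42 collar with a black star knob on its +x side (to 60 mm from the axis). Origin: centre of the base's underside, on the bore's axis; z up. Fixed; a twin of stand_a
- plank: loose pine plank 70 x 620 x 20 lying at the back of the bench, long side along its y; origin under its centre. Bystander
- spirit_level: loose spirit level 230 x 22, 48 high, on its edge; bystander, origin under its centre
- tape_measure: loose tape measure 70 x 36, 55 high; bystander between the stands
- screw_jar: loose jar, diameter 60, 75 high; bystander between the stands
- glue_bottle: loose bottle, diameter 52, 150 high, behind the stands; bystander
- screwdriver: loose screwdriver lying in front of the stands; bystander
- hammer: loose hammer lying at the right front; bystander
- offcut: loose wood block 90 x 70 x 38 behind the stands; bystander
There are look-alikes about, which are no part of the job. Leave any yellow look-alike of the post_a alone. What is shaped like the stand_b but white is not meant.

How it is judged:
By the outcome, as a careful person would: the job done as asked, in the order asked, and still so for the second after the job is handed in, while the arm keeps its last pose, push and grip.
It also fails if it takes over 35 s, if anything falls off the work surface, if the arm or the gripper's body presses on something with over 40 N, if the wrist force passes 120 N, or if a joint passes its speed limit or range.

## Working session

There is one attempt and no reset: what is moved stays moved. The work goes in short steps, Python scripts to look and compute and a shell command to move; the robot and the scene stay as the last step left them, time stands still between calls to the robot, and variables do not carry over. Pictures are saved under pics/ and viewed, at most 10 in all, crops included, and the job is handed in when it is done.

```bash
mkdir -p pics; ls; cat > h.py <<'E'
import numpy as np, cv2
from station import ctrl
def pts(name,depth):
    c=ctrl.get_calibration(name); h,w=depth.shape
    u,v=np.meshgrid(np.arange(w),np.arange(h))
    P=np.stack([(u-c["cx"])/c["fx"]*depth,-(v-c["cy"])/c["fy"]*depth,-depth],-1)
    return P@np.array(c["rotation"]).T+np.array(c["position"])
def snap(name,f=None):
    p,d=ctrl.snapshot(name)
    if f: cv2.imwrite("pics/"+f,p)
    return p,d,pts(name,d)
E
python3 - <<'E'
from h import *
for n in("scene","top"):
    p,d,P=snap(n,n+"1.png"); np.savez(n+".npz",p=p,d=d,P=P)
    print(ctrl.get_calibration(n))
s=ctrl.observe(); print(s, ctrl.pinch_z)
E
```

```text
picsTraceback (most recent call last):
  File "<stdin>", line 3, in <module>
  File "h.py", line 11, in snap
    return p,d,pts(name,d)
               ~~~^^^^^^^^
  File "h.py", line 7, in pts
    return P@np.array(c["rotation"]).T+np.array(c["position"])
           ~^~~~~~~~~~~~~~~~~~~~~~~~~~
ValueError: matmul: Input operand 1 has a mismatch in its core dimension 0, with gufunc signature (n?,k),(k,m?)->(n?,m?) (size 4 is different from 3)
```

View pics/scene1.png

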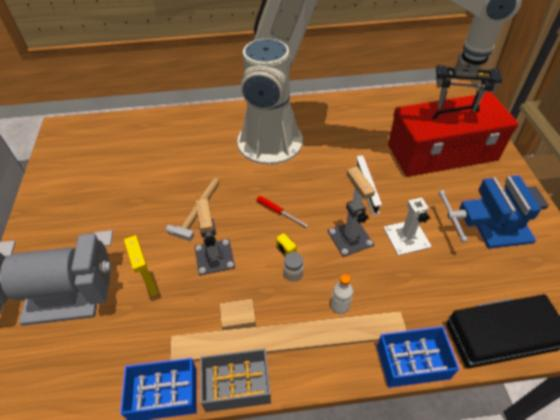

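The scene view shows the robot at the top, one stand with its crossbar at about (205,215) and another at about (360,180). The white look-alike stand is at (408,235) and a yellow look-alike post at (140,265). The calibration gives the rotation as a quaternion, so I'll fix the helper.

```bash
sed -i 's/P@np.array(c\["rotation"\]).T/R.from_quat(np.roll(c["rotation"],-1)).apply(P.reshape(-1,3)).reshape(P.shape)/; 1a from scipy.spatial.transform import Rotation as R' h.py
python3 - <<'E'
from h import *
for n in("scene","top"):
    p,d,P=snap(n,n+"1.png"); np.savez(n+".npz",p=p,d=d,P=P)
    print(ctrl.get_calibration(n))
    z=P[...,2]; print(n,P[380,300] , np.median(z[d>0]), (d==0).mean())
p=np.load("scene.npz"); 
for u,v in[(205,215),(360,180),(408,235),(213,265),(300,230)]: print(u,v,p["P"][v,u].round(3))
print(ctrl.observe(), ctrl.pinch_z)
E
```

```text
{'fx': 436.5049203172781, 'fy': 436.5049203172781, 'cx': 279.5757589296723, 'cy': 219.89555970733022, 'position': array([ 1.27082761, -0.09955987,  1.10363449]), 'rotation': array([0.70851591, 0.24389811, 0.22649139, 0.62227049])}
scene [ 0.90206517 -0.02152401 -0.00474393] 0.0006173859019158456 0.003835034013605442
{'fx': 407.5105226310052, 'fy': 407.5105226310052, 'cx': 278.23663336747126, 'cy': 212.73107663340122, 'position': array([ 0.32855931, -0.00482811,  1.09980768]), 'rotation': array([ 0.71000421,  0.07506459, -0.07120084, -0.69655565])}
top [ 0.1262138  -0.06040173 -0.00410901] -0.00044817056720392046 0.003915816326530612
205 215 [ 0.511 -0.221  0.212]
360 180 [0.489 0.199 0.261]
408 235 [0.521 0.37  0.029]
213 265 [ 0.537 -0.228  0.009]
300 230 [ 0.435  0.05  -0.001]
{'time': 0.15, 'joints': array([ 1.29757976e+00,  3.53487993e-01,  1.63394487e+00, -2.96243956e-05,
        1.15523707e+00, -2.39876150e-03]), 'joint_velocities': array([ 0.00099895, -0.00016849, -0.00179931,  0.0006821 , -0.00138104,
       -0.00039641]), 'joint_efforts': array([ 3.27496427e-04, -5.94204426e+01, -3.34469104e+01,  6.97243866e-02,
        2.03467452e-02, -6.26594056e-05]), 'tool_pos': array([0.16710475, 0.60184821, 0.21404472]), 'orientation': array([-6.05742335e-05,  1.34989531e-01,  9.90846878e-01, -5.35395398e-04]), 'ft_force': array([0.06753859, 0.34221874, 0.42089617]), 'ft_torque': array([ 0.00421387, -0.04072963, -0.03675171]), 'gripper_force': 0.0, 'opening': 0.09207514416581873} 0.0187
```

View pics/top1.png

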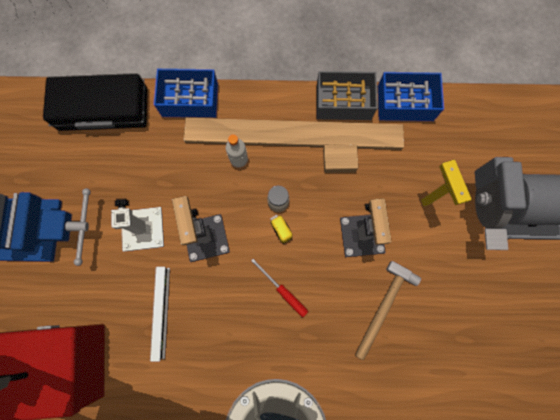

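Candidates in the top view: the stand with its crossbar at (380,220), the stand with its crossbar at (184,220), the white stand at (140,225) and the yellow post at (455,185). Depth puts the (380,220) bar at z≈0.213, which is 8 mm + 206 mm, and the (184,220) bar at about 0.26 or higher. So (380,220) is the slipped one. I'll confirm it in an enlarged crop and measure both bars.

```bash
cat > m.py <<'E'
from h import *
def bars(n,p,P,show=True):
    out=[]
    for nm,y0,lo,hi in(("R",-.225,.19,.34),("L",.2,.23,.34)):
        hsv=cv2.cvtColor(p,cv2.COLOR_BGR2HSV)
        wood=(hsv[...,0]>5)&(hsv[...,0]<28)&(hsv[...,1]>60)&(hsv[...,2]>110)
        m=(abs(P[...,0]-.5)<.12)&(abs(P[...,1]-y0)<.1)&(P[...,2]>lo)&(P[...,2]<hi)&wood
        zt=np.percentile(P[...,2][m],75); m&=abs(P[...,2]-zt)<.006
        k,l,st,_=cv2.connectedComponentsWithStats(m.astype(np.uint8)); m=l==1+np.argmax(st[1:,4])
        e=cv2.erode(m.astype(np.uint8),np.ones((3,3)))>0
        z=np.median(P[...,2][e])
        q=P[m]; r=cv2.minAreaRect((q[:,:2]*1000).astype(np.float32))
        A=np.c_[P[e][:,:2]-P[e][:,:2].mean(0),np.ones(e.sum())]; pl=np.linalg.lstsq(A,P[e][:,2],rcond=None)[0]
        ev,E=np.linalg.eigh(np.cov(P[e][:,:2].T)); a=E[:,1]*np.sign(E[0,1])
        if show: print(n,nm,m.sum(),"z",z.round(4),"ctr",q[:,:2].mean(0).round(4),"rect",np.round(r,1) if 0 else r,"ax",np.degrees(np.arctan2(a[1],a[0])).round(1),"tilt",pl.round(3))
        out.append(z)
    return out
E
python3 - <<'E'
from m import *
for n in("scene","top"):
    f=np.load(n+".npz"); bars(n,f["p"],f["P"])
p=np.load("top.npz")["p"]; 
c=np.hstack([cv2.resize(p[170:280,a:a+130],None,fx=3,fy=3) for a in(130,320)])
cv2.imwrite("pics/crop1.png",c)
E
```

```text
scene R 351 z 0.2134 ctr [ 0.5043 -0.2244] rect ((501.5862731933594, -224.78201293945312), (103.05599212646484, 31.948579788208008), 6.740553379058838) ax 6.4 tilt [ 0.004 -0.015  0.213]
scene L 354 z 0.2627 ctr [0.4902 0.1992] rect ((488.02960205078125, 199.42654418945312), (101.62273406982422, 32.91471862792969), 14.061058044433594) ax 15.2 tilt [ 0.006 -0.015  0.263]
top R 639 z 0.2132 ctr [ 0.5014 -0.2248] rect ((502.06036376953125, -225.5028076171875), (100.35650634765625, 33.44834899902344), 6.370044708251953) ax 6.4 tilt [0.004 0.003 0.213]
top L 691 z 0.2625 ctr [0.4863 0.1993] rect ((486.75689697265625, 199.5661163330078), (99.1968002319336, 32.18718719482422), 14.82836627960205) ax 15.0 tilt [ 0.01  -0.018  0.262]
```

View pics/crop1.png

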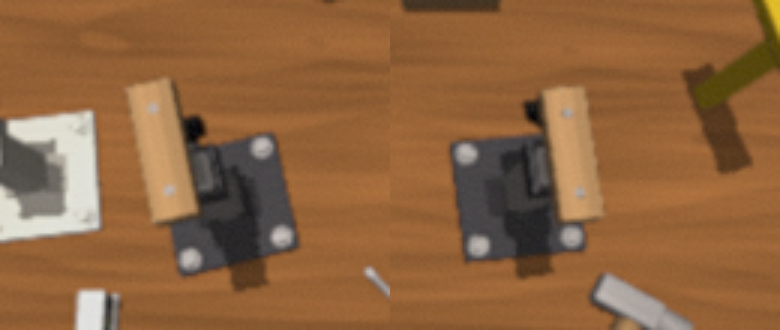

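The crop confirms it: two dark stands with wooden crossbars. The right one (top view 380,220) is the lower and is post_a's or post_b's slipped bar; its centre is (0.502,-0.225), z 0.213, yaw 6.4°. I'll lift, turn and start across.

```bash
cat > go.py <<'E'
import sys; from h import *
def togo(t,yaw):
    s=ctrl.observe(); r=R.from_quat(np.roll(s["orientation"],-1))
    T=R.from_euler("z",yaw,degrees=True)*R.from_matrix(np.c_[[-1,0,0],[0,1,0],[0,0,-1]])
    print("t",round(s["time"],2),"turn",(r.inv()*T).as_rotvec().round(3),"shift now-axes",(r.inv().apply(t-s["tool_pos"])/.04).round(3),"target-axes",(T.inv().apply(t-s["tool_pos"])/.04).round(3),"pos",s["tool_pos"].round(4),"F",s["ft_force"].round(1),"open",round(s["opening"],4),"g",round(s["gripper_force"],1))
togo(np.array([float(v) for v in sys.argv[1:4]]),float(sys.argv[4]))
E
python3 -m handwheel '[0,0,0,0,0,-1,1, 0,0,-0.12,0,0,-1,1, 0,0,-0.12,0,0,-1,1, 0,0,-0.12,0,0,-1,1, 0,0,-0.02,-0.25,-0.95,0,1, 0,0,0,-0.25,-0.95,0,1, 0,0,0,-0.25,-0.95,0,1, 0,0,0,-0.25,-0.95,0,1]'
python3 -m handwheel '[0,0,0,-0.25,-0.95,0,1, 0,0,0,-0.25,-0.95,0,1, 0,0,0,-0.25,-0.95,0,1, 0,0,0,-0.25,-0.95,0,1, 0,0,0,-0.25,-0.95,0,1, 0,0,0,-0.25,-0.95,0,1, 0,0,0,-0.25,-0.95,0,1, 0,0,0,-0.25,-0.95,0,1]'
python3 go.py 0.502 -0.2252 0.185 6.4
```

```text
time: 0.82
tool_pos: [0.2229, 0.4536, 0.3744]
orientation: [0.0, -0.055, 0.998, -0.0]
ft_force: [1.2, 0.2, -0.3]
opening: 0.092
gripper_force: 0.0
time: 1.48
tool_pos: [0.3354, 0.1599, 0.3747]
orientation: [0.0, -0.055, 0.998, 0.0]
ft_force: [0.8, 0.3, 0.3]
opening: 0.0921
gripper_force: 0.0
t 1.48 turn [ 0.     0.001 -0.002] shift now-axes [ -3.084 -10.027   4.741] target-axes [ -3.067 -10.033   4.741] pos [0.3354 0.1599 0.3747] F [0.8 0.3 0.3] open 0.0921 g 0.0
```

```bash
python3 -m handwheel '[0,0,0,-0.28,-0.92,0,1, 0,0,0,-0.28,-0.92,0,1, 0,0,0,-0.28,-0.92,0,1, 0,0,0,-0.28,-0.92,0,1, 0,0,0,-0.28,-0.92,0,1, 0,0,0,-0.28,-0.92,0,1, 0,0,0,-0.28,-0.92,0,1, 0,0,0,-0.28,-0.92,0,1]' >/dev/null
python3 -m handwheel '[0,0,0,-0.28,-0.9,0,1, 0,0,0,-0.28,-0.9,0,1, 0,0,0,-0.2,-0.5,0,1, 0,0,0,0,-0.2,0.4,1, 0,0,0,0,0,0.6,1, 0,0,0,0,0,0.6,1, 0,0,0,0,0,0,1, 0,0,0,0,0,0,1]' >/dev/null
python3 go.py 0.502 -0.2252 0.185 6.4
```

```text
t 2.82 turn [ 0.001 -0.002 -0.003] shift now-axes [-0.11  -0.224  3.12 ] target-axes [-0.102 -0.22   3.121] pos [ 0.497  -0.2169  0.3098] F [-0.4  0.8  0.7] open 0.0918 g 0.0
```

```bash
python3 -m handwheel '[0,0,0,-0.1,-0.22,0.3,1, 0,0,0,0,0,0.5,1, 0,0,0,0,0,0.5,1, 0,0,0,0,0,0.5,1, 0,0,0,0,0,0.4,1, 0,0,0,0,0,0.3,1, 0,0,0,0,0,0,1, 0,0,0,0,0,0,1]' >/dev/null
python3 go.py 0.502 -0.2252 0.185 6.4
python3 - <<'E'
from h import *
p,d,P=snap("scene","s2.png"); q,_,_=snap("top")
cv2.imwrite("pics/crop2.png",np.hstack([cv2.resize(p[130:290,130:290],None,fx=2.4,fy=2.4),cv2.resize(q[150:310,300:460],None,fx=2.4,fy=2.4)]))
E
```

```text
t 3.48 turn [-0.     0.    -0.002] shift now-axes [0.025 0.018 0.649] target-axes [0.025 0.018 0.649] pos [ 0.5031 -0.2258  0.211 ] F [ 0.3 -0.1 -0.3] open 0.0918 g 0.0
```

View pics/crop2.png

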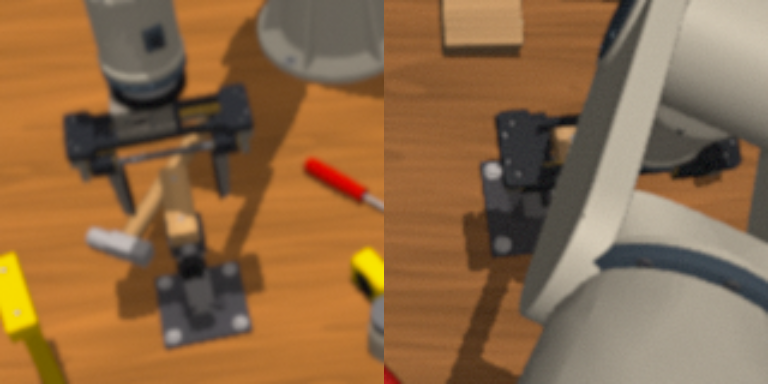

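The fingers straddle the bar (crop left at about (180,190)). I'll descend the rest and close on it.

```bash
python3 -m handwheel '[0,0,0,0.02,0.02,0.35,1, 0,0,0,0,0,0.3,0.5, 0,0,0,0,0,0,-0.1, 0,0,0,0,0,0,-0.2, 0,0,0,0,0,0,-0.2, 0,0,0,0,0,0,-0.2, 0,0,0,0,0,0,-1, 0,0,0,0,0,0,-1]' 15
python3 -m handwheel '[0,0,0,0,0,0,-1, 0,0,0,0,0,0,-1, 0,0,0,0,0,0,-1, 0,0,0,0,0,0,-1, 0,0,0,0,0,0,-1, 0,0,0,0,0,0,-1, 0,0,0,0,0,0,-1, 0,0,0,0,0,0,-1]' 25
python3 go.py 0.502 -0.2252 0.185 6.4
python3 -c "
from h import *
print(ctrl.observe()['ft_force'],ctrl.observe()['ft_torque'])"
```

```text
time: 4.25
tool_pos: [0.502, -0.2249, 0.185]
orientation: [0.0, -0.055, 0.999, -0.0]
ft_force: [0.2, 0.3, -0.6]
opening: 0.0477
gripper_force: 0.0
time: 4.92
tool_pos: [0.5019, -0.2249, 0.1847]
orientation: [0.0, -0.055, 0.999, -0.0]
ft_force: [-0.3, -0.5, 2.8]
opening: 0.0318
gripper_force: 25.0
t 4.92 turn [-0.     0.    -0.003] shift now-axes [-0.003 -0.009 -0.007] target-axes [-0.003 -0.009 -0.007] pos [ 0.5019 -0.2249  0.1847] F [-0.3 -0.5  2.8] open 0.0318 g 25.0
[-0.34649604 -0.46743963  2.84607697] [ 0.02953329 -0.01795534 -0.02726596]
```

Gripped with almost no side load. I'll lift slowly, watching the forces.

```bash
python3 -m handwheel '[0,0,0,0,0,-0.03,-1, 0,0,0,0,0,-0.06,-1, 0,0,0,0,0,-0.06,-1, 0,0,0,0,0,-0.06,-1, 0,0,0,0,0,-0.06,-1, 0,0,0,0,0,-0.06,-1, 0,0,0,0,0,-0.06,-1, 0,0,0,0,0,-0.03,-1]' 30
python3 -c "
from h import *
print(ctrl.observe()['ft_force'],ctrl.observe()['ft_torque'])"
python3 go.py 0.5019 -0.2249 0.234 6.4
```

```text
time: 5.58
tool_pos: [0.5019, -0.2249, 0.2018]
orientation: [0.0, -0.055, 0.999, -0.0]
ft_force: [-0.1, -0.1, -4.3]
opening: 0.0316
gripper_force: 30.0
[-0.09916274 -0.05066989 -4.34270222] [ 0.00373282  0.0081837  -0.02510208]
t 5.58 turn [-0.     0.    -0.002] shift now-axes [-0.001 -0.001 -0.805] target-axes [-0.001 -0.001 -0.805] pos [ 0.5019 -0.2249  0.2018] F [-0.1 -0.1 -4.3] open 0.0316 g 30.0
```

```bash
python3 -m handwheel '[0,0,0,0,0,-0.05,-1, 0,0,0,0,0,-0.1,-1, 0,0,0,0,0,-0.14,-1, 0,0,0,0,0,-0.14,-1, 0,0,0,0,0,-0.14,-1, 0,0,0,0,0,-0.12,-1, 0,0,0,0,0,-0.06,-1, 0,0,0,0,0,-0.03,-1]'
python3 -m handwheel '[0,0,0,0,0,0,-1, 0,0,0,0,0,0,-1, 0,0,0,0,0,0,-1, 0,0,0,0,0,0,-1, 0,0,0,0,0,0,-1, 0,0,0,0,0,0,-1, 0,0,0,0,0,0,-1, 0,0,0,0,0,0,-1]'
python3 go.py 0.5019 -0.2249 0.234 6.4
python3 - <<'E'
from m import *
for n in("scene","top"):
    p,d,P=snap(n,n+"3.png"); np.savez(n+"3.npz",p=p,d=d,P=P)
    try: bars(n,p,P)
    except Exception as e: print(n,e)
p=np.load("scene3.npz")["p"]; cv2.imwrite("pics/crop3.png",cv2.resize(p[120:290,130:400],None,fx=2.9,fy=2.9))
E
```

```text
time: 6.25
tool_pos: [0.502, -0.225, 0.2333]
orientation: [0.0, -0.055, 0.999, -0.0]
ft_force: [-0.1, -0.3, -4.5]
opening: 0.0316
gripper_force: 30.0
time: 6.92
tool_pos: [0.5018, -0.2248, 0.2325]
orientation: [-0.0, -0.055, 0.999, -0.0]
ft_force: [-0.2, -0.1, -4.7]
opening: 0.0317
gripper_force: 30.0
t 6.92 turn [-0.    -0.    -0.002] shift now-axes [-0.003 -0.002 -0.037] target-axes [-0.003 -0.002 -0.037] pos [ 0.5018 -0.2248  0.2325] F [-0.2 -0.1 -4.7] open 0.0317 g 30.0
scene R 309 z 0.261 ctr [ 0.5101 -0.2239] rect ((507.50927734375, -223.9625701904297), (93.0981216430664, 31.49281120300293), 6.878780841827393) ax 8.6 tilt [-0.    -0.011  0.261]
scene L 353 z 0.2625 ctr [0.4903 0.1991] rect ((488.0005187988281, 199.5633087158203), (102.1117935180664, 34.993690490722656), 15.963691711425781) ax 15.3 tilt [ 0.01  -0.005  0.263]
top index -1 is out of bounds for axis 0 with size 0
```

View pics/crop3.png

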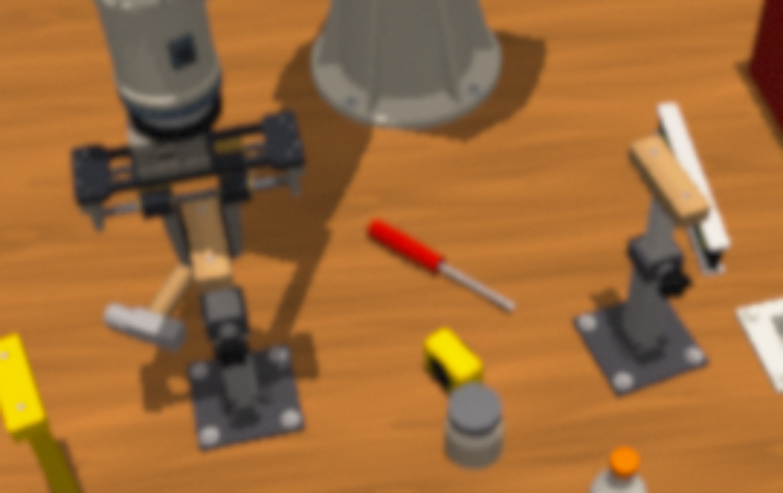

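The bar is held in the fingers (crop about (205,240)), upright in its tube, and nothing else has moved. It sits about 1.5 mm low, so I'll trim and check with repeated frames.

```bash
python3 -m handwheel '[0,0,0,0,0,-0.02,-1, 0,0,0,0,0,-0.02,-1, 0,0,0,0,0,0,-1, 0,0,0,0,0,0,-1, 0,0,0,0,0,0,-1, 0,0,0,0,0,0,-1, 0,0,0,0,0,0,-1, 0,0,0,0,0,0,-1]'
python3 - <<'E'
from m import *
b=np.array([bars("scene",*(lambda t:(t[0],t[2]))(snap("scene")),False) for _ in range(8)])
print(b.mean(0),b.std(0),ctrl.observe()["tool_pos"])
p,d,P=snap("top"); print(bars.__name__, [np.median(P[...,2][(abs(P[...,0]-.487)<.02)&(abs(P[...,1]-.2)<.008)])])
E
```

```text
time: 7.68
tool_pos: [0.5018, -0.2248, 0.2342]
orientation: [-0.0, -0.055, 0.999, 0.0]
ft_force: [0.5, -0.8, -4.6]
opening: 0.032
gripper_force: 30.0
[0.26264095 0.26282003] [0.00013485 0.00011827] [ 0.50174862 -0.22483142  0.23416798]
bars [np.float64(0.26168556140232035)]
```

```bash
python3 -c "
from h import *
s=ctrl.observe(); print(s['time'],abs(s['joint_velocities']).max()); print(ctrl.sign_off())"
```

```text
8.1333 0.0013623918636626463
the job is handed in; nothing more can be done
None
```

The slipped post is drawn up about 49 mm, its crossbar measures within about 0.2 mm of the other stand's, and the arm is holding it steady for you to tighten the clamp (handed in at 8.1 s; no result came back).

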